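# Flip the stock tags of the stone bins

### The arm

A 7-joint arm with a two-finger parallel gripper is mounted at the origin on a cart in front of the work surface, level with it; the furniture and walls round the work are solid. World frame = base frame: x ahead of the robot, y to its left, z up, the work surface at z = 0. Lengths are in m, angles in rad, forces in N, time in s.
With the tool pointing down it reaches from about 0.425 to 0.875 m from the base axis. Payload 8.4 kg.
Tool frame: the origin (TCP) lies on the centre line of the jaws, within the pads' length; the fingertips stand 17 mm ahead of it and the grasp point (between the pads) lies 2 mm behind it; z points along the fingers, y is the line along which they close (so a half turn about z gives the same grasp; the last joint's range is limited). The gripper opens to 87 mm and grips with 3 to 60 N. Pads are 19 mm wide; open, the fingers measure 117 mm over their backs; the gripper's body (75 mm by 190 mm) begins 51 mm behind the grasp point.
Start: joints at [1.034, 0.333, 0.04, 1.465, -0.013, 1.343, -0.059], TCP at [0.276, -0.589, 0.24] pointing down, gripper open.
Joint ranges: [-2.58, 2.58], [-0.38, 2.09], [-1.3, 1.39], [0.25, 2.4], [-1.5, 4.64], [0.08, 2.09], [-2.65, 2.65]. Speed limits (rad/s): [2.22, 2.22, 2.79, 2.79, 3.14, 3.14, 3.14].

### API

Orientations are given as a unit quaternion [x, y, z, w].
In Python, from cell import robot gives the robot as it stands. Calls block until the motion is done:
- robot.movep(position, orientation): joint-space move of the TCP to a pose.
- robot.move_l(position, rot=None, velocity=0.15): straight line of the TCP; rot=None keeps the orientation; velocity is the mean speed in m/s.
- robot.goto_joints(angles): joint-space move.
- robot.command_gripper(opening, newtons=None): finger opening in m; newtons is the grip in N (None keeps the last); returns when the fingers have stopped.
- robot.hold(seconds).
- robot.inverse_kinematics(position, orientation): joint angles nearest the present ones, or None.
- robot.read_state(): the state.
- robot.snapshot(name): name is "scene" or "top"; returns (picture, depth): 420x560x3 uint8, red, green, blue; 420x560 float32, m along the optical axis (not along the pixel's ray), 0 where there is no reading.
- robot.camera_model(name): a dict with "K" (3x3 intrinsics, pixels), "dist" ([k1, k2, p1, p2, k3] as OpenCV has them; the pictures are not rectified), "camera_from_world" (4x4, takes a point from world to camera coordinates). Camera axes: x right, y up, looking along -z (the intrinsics and any distortion apply to the point x, -y, -z); pixel columns grow to the right and rows downward; lengths in m; the calibration is good to about 2 mm. A picture is of the moment at which its call begins. camera_model takes no time and is no camera call.
A pose or a line that the arm cannot do raises robot.IKError and nothing moves.
- robot.job_done(): hands the job in; it is judged then, once.
The state is a dict: "clock": time; "joints": joint angles; "joint_velocities": joint speeds; "joint_efforts": joint torques, N m; "position": TCP position; "eef_rot": TCP orientation; "wrist_force": force on the tool from outside, world axes, zero at the start; "torque": the same for the moment, N m; "width": finger opening in m; "gripper_force": force on a finger pad.
Only numpy, scipy, OpenCV 4.12 (cv2) and the standard library are available. Lean on these libraries where they do the work, as an engineer would, in place of code of your own. Each camera call takes 0.05 s, during which the arm holds its last target. There are 200 camera calls.

### The job

On the grey stock board every blue bin has a hinged flip tag in front of it, and some tags are wrong. Gently push the wrong tags over with a closed fingertip, so that the tag of every bin with a stone jar in it lies with its green face up and the tag of every empty bin lies with its red face up. Do not flip the tags that are already right, and do not pinch or lift anything or shift the jars, the loupe or the tweezers.

Things in the scene. Friction and masses are not known exactly. Their poses are not given: they have to be found in the camera images.
- board: Grey stock board, 170 mm deep (its x) x 500 mm wide (its y) x 10 mm thick, fixed, lying on the desk; origin at the centre of its underside, its +x points away from the robot, its +y to the robot's left. Four tag stands stand on it in a row along its y, 120 mm apart, with a bin behind each.
- stand_a: Black base of a flip tag, 66 x 46 mm, fixed on the board, axes as the board's; origin at the centre of its underside, 10 mm above the desk. Hinge line along its x, 12 mm above the origin. On either side a steel wire rest along x, 16 mm out, top 22 mm above the origin. Its bin is centred 80 mm beyond it along +x. The order of the stands along the board varies.
- tag_a (a joint): Angle of the tag on stand_a: white leaf 50 mm wide along the hinge, 4 mm thick, reaching 42 mm from the hinge, 25 g. 0 = upright. It rests by its weight at +0.87 rad (leans to +y, left, green face up) or -0.87 (leans to -y, red up); its free edge is then 32 mm sideways of the hinge, 27 mm above it. Pushed past upright it falls to the other side.
- edge_a (a point): Middle of the free edge of the tag on stand_a, 42 mm from the hinge line; moves with the tag.
- stand_b: Black base of a flip tag, 66 x 46 mm, fixed on the board, axes as the board's; origin at the centre of its underside, 10 mm above the desk. Hinge line along its x, 12 mm above the origin. On either side a steel wire rest along x, 16 mm out, top 22 mm above the origin. Its bin is centred 80 mm beyond it along +x. The order of the stands along the board varies.
- tag_b (a joint): Angle of the tag on stand_b: white leaf 50 mm wide along the hinge, 4 mm thick, reaching 42 mm from the hinge, 25 g. 0 = upright. It rests by its weight at +0.87 rad (leans to +y, left, green face up) or -0.87 (leans to -y, red up); its free edge is then 32 mm sideways of the hinge, 27 mm above it. Pushed past upright it falls to the other side.
- edge_b (a point): Middle of the free edge of the tag on stand_b, 42 mm from the hinge line; moves with the tag.
- stand_c: Black base of a flip tag, 66 x 46 mm, fixed on the board, axes as the board's; origin at the centre of its underside, 10 mm above the desk. Hinge line along its x, 12 mm above the origin. On either side a steel wire rest along x, 16 mm out, top 22 mm above the origin. Its bin is centred 80 mm beyond it along +x. The order of the stands along the board varies.
- tag_c (a joint): Angle of the tag on stand_c: white leaf 50 mm wide along the hinge, 4 mm thick, reaching 42 mm from the hinge, 25 g. 0 = upright. It rests by its weight at +0.87 rad (leans to +y, left, green face up) or -0.87 (leans to -y, red up); its free edge is then 32 mm sideways of the hinge, 27 mm above it. Pushed past upright it falls to the other side.
- edge_c (a point): Middle of the free edge of the tag on stand_c, 42 mm from the hinge line; moves with the tag.
- stand_d: Black base of a flip tag, 66 x 46 mm, fixed on the board, axes as the board's; origin at the centre of its underside, 10 mm above the desk. Hinge line along its x, 12 mm above the origin. On either side a steel wire rest along x, 16 mm out, top 22 mm above the origin. Its bin is centred 80 mm beyond it along +x. The order of the stands along the board varies.
- tag_d (a joint): Angle of the tag on stand_d: white leaf 50 mm wide along the hinge, 4 mm thick, reaching 42 mm from the hinge, 25 g. 0 = upright. It rests by its weight at +0.87 rad (leans to +y, left, green face up) or -0.87 (leans to -y, red up); its free edge is then 32 mm sideways of the hinge, 27 mm above it. Pushed past upright it falls to the other side.
- edge_d (a point): Middle of the free edge of the tag on stand_d, 42 mm from the hinge line; moves with the tag.
- bin_1: Blue open bin, 56 x 56 x 18 mm, 3 mm walls and floor, fixed on the board behind one of the tag stands; origin at the centre of its underside. Full if a stone jar stands in it, else empty. Which bin is behind which stand varies.
- bin_2: Blue open bin, 56 x 56 x 18 mm, 3 mm walls and floor, fixed on the board behind one of the tag stands; origin at the centre of its underside. Full if a stone jar stands in it, else empty. Which bin is behind which stand varies.
- bin_3: Blue open bin, 56 x 56 x 18 mm, 3 mm walls and floor, fixed on the board behind one of the tag stands; origin at the centre of its underside. Full if a stone jar stands in it, else empty. Which bin is behind which stand varies.
- bin_4: Blue open bin, 56 x 56 x 18 mm, 3 mm walls and floor, fixed on the board behind one of the tag stands; origin at the centre of its underside. Full if a stone jar stands in it, else empty. Which bin is behind which stand varies.
- jar_red: Clear glass jar with a black screw cap and small red stones, 39 mm across, 43 mm tall, origin at the centre of its underside; loose, stands in one of the bins, 13 mm above the desk, and makes that bin full.
- jar_blue: Clear glass jar with a black screw cap and small blue stones, 39 mm across, 43 mm tall, origin at the centre of its underside; loose, stands in one of the bins, 13 mm above the desk, and makes that bin full.
- jar_spare: Clear glass jar with a black screw cap and small yellow stones, 39 mm across, 43 mm tall, origin at the centre of its underside; loose, stands on the desk behind the board, in no bin.
- loupe: Folded steel loupe, 27 x 44 x 14 mm, loose on the desk in front of the board; origin at the centre of its underside.
- tweezers: Steel tweezers, 162 mm long along their y, 13 x 10 mm, loose on the desk in front of the board; origin at the centre of their underside.
Not all that is in view belongs to the job. Leave any pink or purple look-alike of the jar_red alone.

How it is judged:
By the outcome, as a careful person would: the job done as asked, in the order asked, and still so for the second after the job is handed in, with the robot touching nothing.
It also fails if it takes over 35 s, if anything falls off the work surface, if the arm or the gripper's body presses on something with over 40 N, if the wrist force passes 120 N, or if a joint passes its speed limit or range.

## Working session

There is one attempt and no reset: what is moved stays moved. The work goes in short steps, each a Python script; the robot and the scene stay as the last script left them, time stands still between calls to the robot, and variables do not carry over. Pictures are saved under pics/ and viewed, at most 10 in all, crops included, and the job is handed in when it is done.

```bash
mkdir -p pics; python3 - <<'E'
from cell import robot
import cv2,numpy as np
for n in("scene","top"):
    p,d=robot.snapshot(n); np.savez(n+'.npz',p=p,d=d)
    cv2.imwrite(f'pics/{n}0.png',p[:,:,::-1])
    print(robot.camera_model(n))
s=robot.read_state();print(s)
E
```

```text
{'K': array([[414.88574253,   0.        , 280.35890794],
       [  0.        , 414.88574253, 204.96662244],
       [  0.        ,   0.        ,   1.        ]]), 'dist': array([-0.10766376,  0.        ,  0.        ,  0.        ,  0.        ]), 'camera_from_world': array([[-0.58319829, -0.81224839, -0.01150213,  0.40909068],
       [ 0.5798306 , -0.42615446,  0.6943982 , -0.37962755],
       [-0.56892551,  0.39830255,  0.71949902, -0.57569519],
       [ 0.        ,  0.        ,  0.        ,  1.        ]])}
{'K': array([[411.10678842,   0.        , 277.18143717],
       [  0.        , 411.10678842, 213.91543705],
       [  0.        ,   0.        ,   1.        ]]), 'dist': array([-0.09415565,  0.        ,  0.        ,  0.        ,  0.        ]), 'camera_from_world': array([[-0.01626995, -0.99952259,  0.02626548,  0.05095147],
       [ 0.99731448, -0.01434674,  0.07181914, -0.58046755],
       [-0.07140803,  0.02736344,  0.99707178, -0.89865961],
       [ 0.        ,  0.        ,  0.        ,  1.        ]])}
{'clock': 0.1, 'joints': array([ 1.0337894 ,  0.33382707,  0.0398418 ,  1.46615318, -0.0133939 ,
        1.34325184, -0.05849008]), 'joint_velocities': array([ 0.00072016, -0.0017386 ,  0.00106072, -0.00221381, -0.00199276,
       -0.00157223, -0.00015314]), 'joint_efforts': array([ 4.28000232e-03, -6.57814407e+01,  1.33970238e+00, -4.04708290e+01,
       -5.98220411e-02,  4.09953506e-02,  1.07635485e-04]), 'position': array([ 0.2754087 , -0.58836097,  0.23877076]), 'eef_rot': array([ 9.76133121e-01,  2.17171954e-01, -1.91525371e-04, -6.59722687e-04]), 'wrist_force': array([-0.45698995, -0.33345423,  0.16691626]), 'torque': array([ 0.01110673, -0.03207249,  0.01038771]), 'gripper_force': 0.0, 'width': 0.08681743903381271}
```

View pics/top0.png

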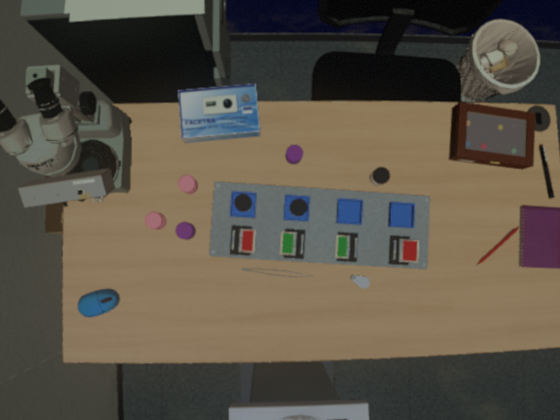

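View pics/scene0.png

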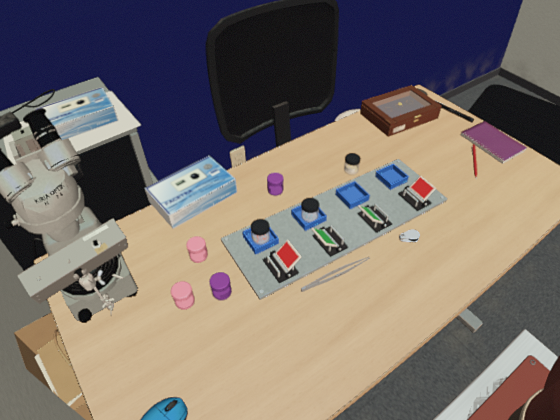

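```bash
cat > h.py <<'E'
import cv2,numpy as np
from cell import robot
def ray(n,u,v,z):
    m=robot.camera_model(n);T=m['camera_from_world']
    x,y=cv2.undistortPoints(np.array([[[u,v]]],float),m['K'],m['dist'])[0,0]
    R=T[:3,:3];c=-R.T@T[:3,3];d=R.T@np.array([x,-y,-1])
    return c+d*(z-c[2])/d[2]
E
python3 - <<'E'
import numpy as np,cv2
p=np.load('top.npz')['p'][175:275,200:440];a=cv2.resize(p,None,fx=3.3,fy=3.3,interpolation=3)
q=np.load('scene.npz')['p'][150:300,215:455];b=cv2.resize(q,None,fx=3.3,fy=3.3,interpolation=3)
f=lambda x:np.clip(x*1.6,0,255).astype('uint8')[:,:,::-1]
cv2.imwrite('pics/a.png',f(a));cv2.imwrite('pics/b.png',f(b))
E
```

```text
(no output)
```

View pics/a.png

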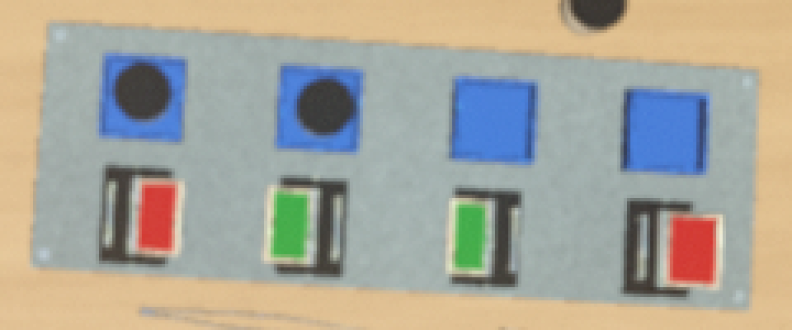

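View pics/b.png

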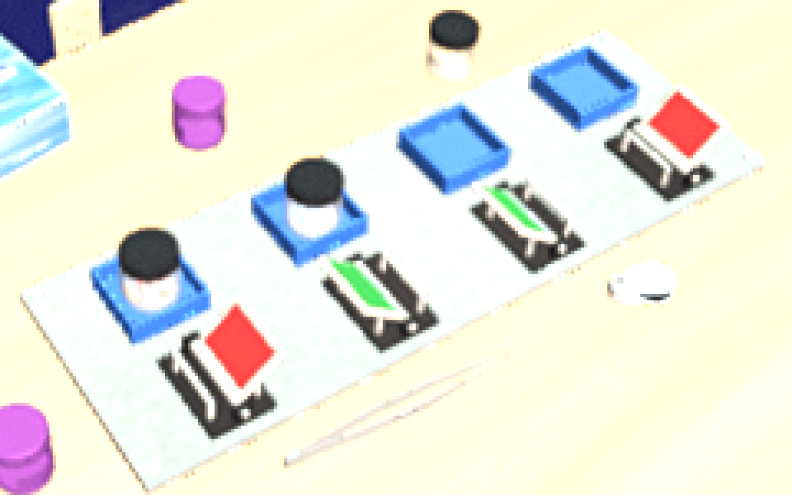

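```bash
python3 - <<'E'
from h import *
np.set_printoptions(precision=4,suppress=True)
def f(n,pts,z):
    o=(200,175) if n=='top' else (215,150)
    return np.array([ray(n,o[0]+u/3.3-.35,o[1]+v/3.3-.35,z)[:2] for u,v in pts])
t=f('top',[(48,22),(757,70),(748,309),(33,266)],.01);s=f('scene',[(22,298),(600,30),(765,160),(148,490)],.01)
for c in(t,s):
    print(c,c.mean(0),'yaw',np.arctan2(*((c[1]-c[0]+c[2]-c[3])*[1,-1])), 'size',np.linalg.norm(c[1]-c[0]),np.linalg.norm(c[2]-c[1]))
print('stand base front/rear', f('top',[(105,167),(100,260),(345,180),(340,275),(519,193),(516,285),(628,200),(625,293)],.016))
print('tag edges top',f('top',[(184,180),(179,255),(269,187),(265,263),(451,198),(447,273),(722,214),(717,289)],.049))
print('scene edge tips tag1', f('scene',[(237,305),(277,352)],.049),'tag3',f('scene',[(487,186),(535,240)],.049))
E
```

```text
[[ 0.6582  0.1836]
 [ 0.6188 -0.3115]
 [ 0.452  -0.2983]
 [ 0.4912  0.1947]] [ 0.555  -0.0579] yaw -0.07927308885126944 size 0.49661697727751536 0.1673649358799274
[[ 0.6535  0.1865]
 [ 0.6208 -0.3053]
 [ 0.4529 -0.2954]
 [ 0.4902  0.1994]] [ 0.5543 -0.0537] yaw -0.07071421903541997 size 0.492910320930163 0.16820440223453048
stand base front/rear [[ 0.5575  0.1446]
 [ 0.4947  0.1486]
 [ 0.5462 -0.0182]
 [ 0.4819 -0.0135]
 [ 0.5354 -0.1374]
 [ 0.4728 -0.1337]
 [ 0.5292 -0.2134]
 [ 0.4656 -0.2092]]
tag edges top [[ 0.5468  0.0904]
 [ 0.4979  0.0942]
 [ 0.5413  0.0348]
 [ 0.4918  0.0383]
 [ 0.5322 -0.0848]
 [ 0.4831 -0.0809]
 [ 0.5182 -0.2672]
 [ 0.4685 -0.262 ]]
scene edge tips tag1 [[0.5432 0.0983]
 [0.5016 0.1002]] tag3 [[ 0.5268 -0.0889]
 [ 0.4752 -0.0809]]
```

```bash
cat >> h.py <<'E'
C=np.array([.555,-.056]);W=-.076
X=np.array([np.cos(W),np.sin(W)]);Y=np.array([-np.sin(W),np.cos(W)])
def P(yb,z): return np.r_[C-.045*X+yb*Y,z]
def flip(yh,s,q):   # s: push direction along board y
    robot.movep(P(yh-s*.060,.16),q)
    robot.move_l(P(yh-s*.060,.058),velocity=.12)
    robot.move_l(P(yh-s*.030,.058),velocity=.05)
    print('mid',robot.read_state()['wrist_force'])
    robot.move_l(P(yh,.058),velocity=.04)
    print('end',robot.read_state()['wrist_force'])
    robot.move_l(P(yh-s*.006,.058),velocity=.05)
    robot.move_l(P(yh-s*.006,.16),velocity=.15)
    print(robot.read_state()['clock'],robot.read_state()['position'])
E
python3 - <<'E'
from h import *
np.set_printoptions(precision=3,suppress=True)
best=None
for a in(W+np.pi/2,W-np.pi/2):
    q=np.array([np.cos(a/2),np.sin(a/2),0,0])
    j=[robot.inverse_kinematics(P(y,z),q) for y in(0,-.06,.18,.12) for z in(.16,.058)]
    print(a,j[0],any(k is None for k in j))
    if all(k is not None for k in j):
        c=np.abs(j[0]-robot.read_state()['joints']).max()
        if best is None or c<best[0]: best=(c,q)
q=best[1];np.save('q.npy',q)
robot.command_gripper(0.0,5)
flip(-.06,-1,q)
p,d=robot.snapshot('scene')
cv2.imwrite('pics/c.png',cv2.resize(p[130:320,200:470],None,fx=2.9,fy=2.9,interpolation=3)[:,:,::-1])
E
```

```text
1.4947963267948965 [ 0.493  0.152 -0.515  1.874  0.083  1.136 -0.128] False
-1.6467963267948966 None True
mid [ 0.435  0.561 -0.546]
end [ 0.033  1.69  -0.592]
7.4917 [ 0.505 -0.106  0.159]
```

View pics/c.png

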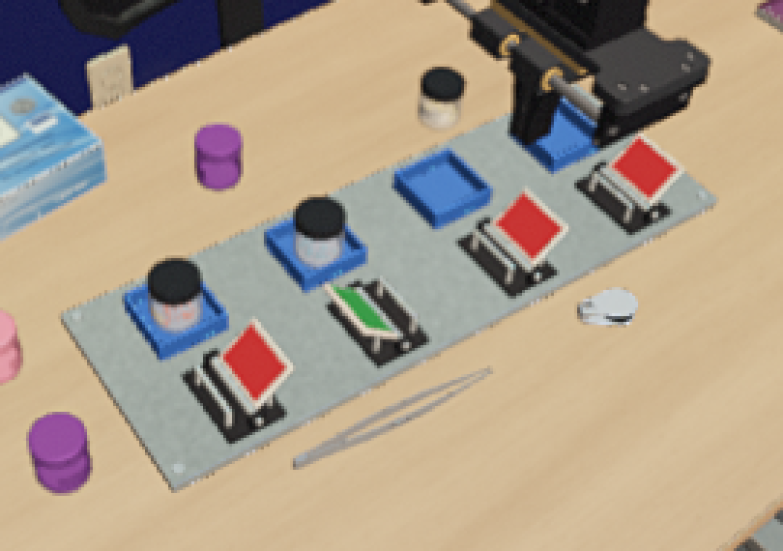

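The third tag, at about (525,230), now shows red. The leftmost tag, at (257,362), is still red in front of a full bin, so I'll flip that one next.

```bash
python3 - <<'E'
from h import *
flip(.18,1,np.load('q.npy'))
robot.move_l(P(.18,.25))
p,d=robot.snapshot('scene')
cv2.imwrite('pics/d.png',cv2.resize(p[130:320,200:470],None,fx=2.9,fy=2.9,interpolation=3)[:,:,::-1])
E
```

```text
mid [-0.54504513 -2.03009166 -0.53232677]
end [ 0.334582   -0.00206606  0.30932903]
12.025 [0.52283555 0.12073405 0.1591486 ]
```

View pics/d.png

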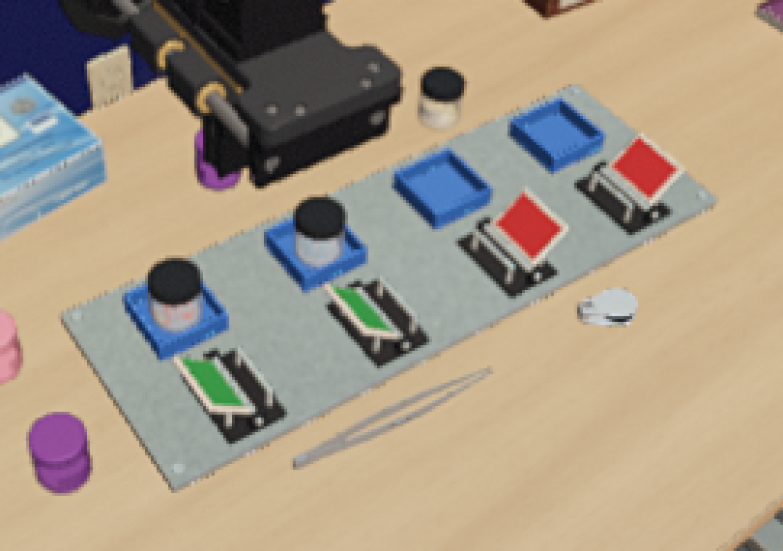

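The picture shows green tags at (212,383) and (365,310) in front of the two full bins, and red tags at (528,230) and (645,165) in front of the two empty ones. Nothing else has moved, so I'll hand the job in.

```bash
python3 -c "
from cell import robot
robot.hold(.3);print(robot.job_done())"
```

```text
the job is handed in; nothing more can be done
None
```

I flipped the two wrong tags (first and third from the left), so both full bins now show green and both empty bins show red, and I handed the job in at about 13 s on the robot's clock.

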